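# Thread the support rod of a bottle mount and hold it for fixing

## Task

Take the long rod out of the wooden stand by its black grip and thread it from above down through the upper and then the lower brass bushing of the aluminium bottle mount. Finish while still holding the rod upright and still in both bushings, with its foot about midway in the gap between the lower bushing and the base plate, so that a colleague can tighten the set screws: do not let go of it, and do not rest or wedge it. Leave the short rod in its stand, and leave the two flasks and the dish where they are.

Things in the scene. Friction and masses are not known exactly. Their poses are not given: they have to be found in the camera images.
- long_rod_grip (a point): Centre of the black grip of the long rod: straight steel, 12 mm in diameter, 180 mm long in all, about 0.15 kg, upright at the start in either hole of the stand. Its top 65 mm is a round plastic grip 20 mm in diameter; this point is half-way up it, 147.5 mm above the foot, 32.5 mm below the top. z points up along the rod.
- long_rod_foot (a point): Centre of the lower end of the long rod. The last 5 mm taper from 12 mm to 8.4 mm diameter. z points up along the rod.
- short_rod_grip (a point): Centre of the grip of the short rod, which stands in the other hole of the stand: same make, 130 mm long in all, its top 65 mm the same 20 mm black grip; this point is 97.5 mm above its foot. To be left in the stand.
- stand: Fixed light wooden block 70 (x) x 140 (y) x 55 (z) mm, origin at the centre of its underside on the table. Two upright blind holes of 13.5 mm diameter, 45 mm deep (floor 10 mm above the table), at y = -40 and y = +40 mm, x = 0.
- mount: Fixed aluminium bottle mount, z up; origin on the table, on the common upright axis of its two brass bushings. Base plate x -50 to +90, y -60 to +60, top at z = 10 mm. A post at x = 62 mm (22 x 34 mm, top z = 124 mm) carries two arms that run to -x with the bushings, one above the other.
- upper_bushing (a point): Centre of the top mouth of the upper bushing: a brass block 34 x 34 mm, from z = 105 to 120 mm above the table, with an upright through hole 15 mm in diameter; a steel set screw sticks out of its -y side to y = -27 mm. This point is at z = 120 mm. Axes as the mount's.
- lower_bushing (a point): Centre of the top mouth of the lower bushing, the same block and hole straight below, from z = 55 to 70 mm; this point is at z = 70 mm. The gap below it, down to the base plate, is 45 mm. Axes as the mount's.
- flask_a_mid (a point): Centre of a clear glass flask lying on its flat side, 175 x 72 x 40 mm, on the far left of the work. To be left alone.
- flask_b_mid (a point): Centre of the same kind of flask, lying on the far right of the work. To be left alone.
- dish: White ceramic dish, 90 mm across and 30 mm high, far centre; origin at the centre of its underside. To be left alone.
Not all that is in view belongs to the job. There is more than one size of the mount; the job needs the middle-sized.

How it is judged:
By the outcome, as a careful person would: the job done as asked, in the order asked, and still so for the second after the job is handed in, while the arm keeps its last pose, push and grip.
It also fails if it takes over 48 s, if anything falls off the work surface, if the arm or the gripper's body presses on something with over 40 N, if the wrist force passes 120 N, or if a joint passes its speed limit or range.

## Robot

A 7-joint arm with a two-finger parallel gripper is mounted at the origin on the work surface. World frame = base frame: x ahead of the robot, y to its left, z up, the work surface at z = 0. Lengths are in m, angles in rad, forces in N, time in s.
With the tool pointing down it reaches from about 0.35 to 0.9 m from the base axis. Payload 8.1 kg.
Tool frame: the origin (TCP) lies at the very end of the fingers, on their centre line; the grasp point (between the pads) lies 19 mm behind it (arm.tcp_to_grasp is the z of the grasp point in the tool frame, in m); z points along the fingers, y is the line along which they close (so a half turn about z gives the same grasp; the last joint's range is limited). The gripper opens to 92 mm and grips with 3 to 60 N. Pads are 19 mm wide; open, the fingers measure 130 mm over their backs; the gripper's body (75 mm by 190 mm) begins 47 mm behind the grasp point.
Start: joints at [1.162, 0.434, 0.025, 1.573, -0.012, 1.134, -0.075], TCP at [0.188, -0.596, 0.227] pointing down, gripper open.
Joint ranges: [-2.62, 2.62], [-0.44, 2.09], [-1.27, 1.32], [0.08, 2.57], [-1.32, 4.46], [0.12, 2], [-2.74, 2.74]. Speed limits (rad/s): [2.22, 2.22, 3.01, 3.01, 3.14, 3.14, 3.14].

## Interface

Orientations are given as a rotation vector (axis times angle).
In Python, from cell import readout, vision, sign_off, arm gives the robot as it stands. The module is installed in compiled form; this text tells all that it offers.
- The arm moves only by the shell command python3 -m creep 'ROWS' [FORCE]. ROWS is JSON, a list of rows, each a list of 5 numbers: the shift along the tool's x, y, z in units of 4 cm (1.0 is 4 cm), then the turn about the tool's z in units of 4 degrees (1.0 is 4 degrees), then the opening, from 0 (shut) to 1 (fully open). A call has 1 to 12 rows; each row shifts and turns the commanded pose from where the row before left it, along the tool's axes as they then stand; what a row does not reach is not made up. A row lasts 1/8 s, in which the tool goes at most 62.5 mm and 10.7 degrees, less where a joint would pass 70% of its speed; a pose out of reach is approached as far as the arm can. A call with a number of a shift or a turn outside -1 to 1 is refused whole. A call with a gripper value outside its range is refused whole. The fingers move at their own pace and stop on an object; FORCE is the grip in N (left out, the last holds). Time passes only in rows, so rows that do not move let the fingers close. It gives the time, the measured TCP pose, the force, the opening and the grip force at its end, in the units of the state.
- readout.observe(): the state, without advancing time (a new reading comes with each control period).
- vision.get_image(name): name is "scene" or "top" or "wrist"; returns a dict with "pixels" (420x560x3 uint8, blue, green, red), "z_map" (420x560 float32, m along the optical axis (not along the pixel's ray), 0 where there is no reading), "camera_matrix" (3x3 intrinsics, pixels), "position" and "rotation" of the camera in the world. Camera axes: x right, y up, looking along -z (the intrinsics and any distortion apply to the point x, -y, -z); pixel columns grow to the right and rows downward; lengths in m; the calibration is good to about 2 mm. A picture is of the moment at which its call begins.
- sign_off(): hands the job in; it is judged then, once.
The state is a dict: "clock": time; "joints": joint angles; "dq": joint speeds; "joint_efforts": joint torques, N m; "position": TCP position; "ee_rot": TCP orientation; "force": force on the tool from outside, world axes, zero at the start; "ft_torque": the same for the moment, N m; "width": opening from 0.0 (shut) to 1.0 (fully open); "gripper_force": force on a finger pad.
Only numpy, scipy, OpenCV 4.12 (cv2) and the standard library are available. Lean on these libraries where they do the work, as an engineer would, in place of code of your own. Each camera call takes 0.05 s, during which the arm holds its last target. There are 200 camera calls.

## Working session

There is one attempt and no reset: what is moved stays moved. The work goes in short steps, Python scripts to look and compute and a shell command to move; the robot and the scene stay as the last step left them, time stands still between calls to the robot, and variables do not carry over. Pictures are saved under pics/ and viewed, at most 10 in all, crops included, and the job is handed in when it is done.

```bash
mkdir -p pics; cat > h.py <<'E'
import numpy as np,cv2
from cell import readout,vision
from scipy.spatial.transform import Rotation as R
def shot(n,f):
    d=vision.get_image(n); cv2.imwrite(f'pics/{f}.png',d['pixels']); np.savez(f'{f}.npz',**{k:np.array(v) for k,v in d.items()}); return d
def w(f,u,v,z=None,depth=None):
    d=np.load(f'{f}.npz'); K=d['camera_matrix']; r=d['rotation']
    r=r if r.shape==(3,3) else R.from_rotvec(r).as_matrix()
    ray=r@np.array([(u-K[0,2])/K[0,0],-(v-K[1,2])/K[1,1],-1.]); p=d['position']
    s=(z-p[2])/ray[2] if z is not None else (depth or d['z_map'][int(v),int(u)])
    return p+s*ray
E
python3 - <<'E'
from h import *
for n in('top','scene'):
    d=shot(n,n+'1'); print(d['position'],d['rotation'],d['camera_matrix'])
s=readout.observe(); print(s)
print(R.from_rotvec(s['ee_rot']).as_matrix().round(3))
E
```

```text
[0.26881096 0.02629636 1.37687977] [ 0.15339455 -0.16625368 -1.58400564] [[519.47654273   0.         283.86221285]
 [  0.         519.47654273 212.37645157]
 [  0.           0.           1.        ]]
[1.2473485  0.48801441 0.73095312] [0.50934287 1.00282216 1.97058195] [[465.40859684   0.         286.55748582]
 [  0.         465.40859684 209.34721198]
 [  0.           0.           1.        ]]
{'clock': 0.1, 'joints': array([ 1.16235299,  0.43514387,  0.02495958,  1.57401499, -0.0115588 ,
        1.13402599, -0.07510532]), 'dq': array([-0.00029704, -0.00097515, -0.00037576, -0.00235842, -0.00026349,
       -0.00061842, -0.00030178]), 'joint_efforts': array([ 1.44441856e-03, -6.69131899e+01,  9.86932889e-01, -3.15148652e+01,
       -6.06999896e-02,  3.73707328e-02,  5.00941667e-06]), 'position': array([ 0.18798608, -0.59556205,  0.22602574]), 'ee_rot': array([-3.10356046e+00, -4.78265161e-01,  5.96234386e-04]), 'force': array([0.21684507, 0.6447291 , 0.17219296]), 'ft_torque': array([-0.01788547,  0.01863168, -0.03087459]), 'gripper_force': 0.0, 'width': 1.0015133018238132}
[[ 0.954  0.301 -0.001]
 [ 0.301 -0.954  0.001]
 [-0.    -0.001 -1.   ]]
```

View pics/top1.png

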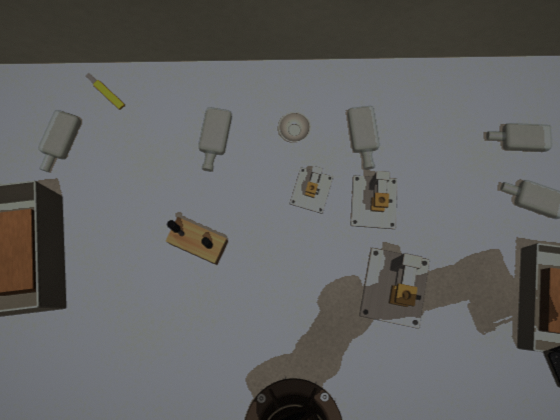

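View pics/scene1.png

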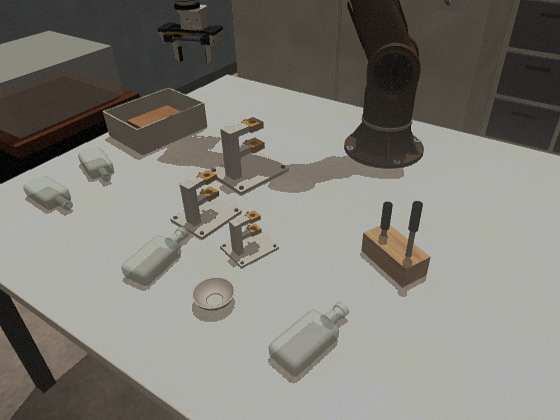

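The top view shows the stand at about (197,239) with black grips at (175,227) and (208,241). Three mounts stand at (312,190), (374,200) and (395,288). The scene view shows the longer rod as the right-hand one, at (416,215). Next I'll enlarge both areas.

```bash
python3 - <<'E'
from h import *
a=cv2.imread('pics/top1.png')
x=cv2.resize(a[205:270,155:235],None,fx=7,fy=7,interpolation=cv2.INTER_CUBIC)[:, :560]
y=cv2.resize(a[165:235,345:405],None,fx=6.5,fy=6.5,interpolation=cv2.INTER_CUBIC)
c=np.zeros((460,800,3),np.uint8)
x=cv2.resize(a[205:270,155:235],(400,325),interpolation=cv2.INTER_CUBIC)
y=cv2.resize(a[165:235,340:410],(400,400),interpolation=cv2.INTER_CUBIC)
c[:325,:400]=x;c[:400,400:]=y
cv2.imwrite('pics/crop1.png',cv2.convertScaleAbs(c,alpha=1.6))
d=np.load('top1.npz')
def P(uvs):
  for u,v in uvs: print((u,v),w('top1',u,v).round(3))
P([(172,225),(175,227),(178,229),(205,239),(208,241),(211,243),(180,240),(195,235),(197,239),(382,200),(380,180),(360,215),(406,296),(313,189)])
E
```

```text
(172, 225) [0.488 0.274 0.192]
(175, 227) [0.486 0.27  0.176]
(178, 229) [0.486 0.268 0.147]
(205, 239) [0.462 0.205 0.138]
(208, 241) [0.456 0.197 0.143]
(211, 243) [0.459 0.197 0.088]
(180, 240) [0.474 0.281 0.052]
(195, 235) [0.486 0.242 0.055]
(197, 239) [0.475 0.237 0.055]
(382, 200) [ 0.565 -0.241  0.072]
(380, 180) [ 0.606 -0.229  0.119]
(360, 215) [ 0.539 -0.192  0.009]
(406, 296) [ 0.319 -0.281  0.096]
(313, 189) [ 0.592 -0.062  0.093]
```

View pics/crop1.png

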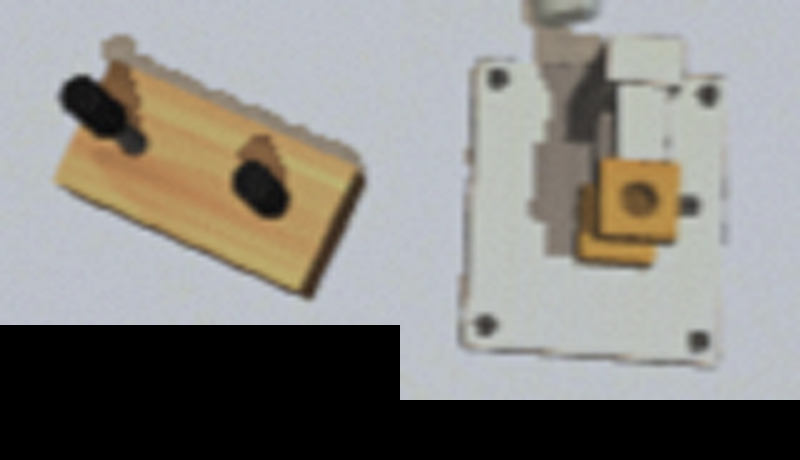

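The long rod is on the left: its cap is near crop (80,95), i.e. top image (171,224). The upper bushing hole of the middle mount is at top image (382.0,199.7), with the set screw on the right. Now the positions.

```bash
python3 - <<'E'
from h import *
L=lambda x,y:(155+x/5,205+y/5); M=lambda x,y:(340+(x-400)/5.714,165+y/5.714)
print('rodtop',w('top1',*L(80,95),z=.19),'short',w('top1',*L(252,180),z=.14))
for p in[(57,183),(308,296),(362,175),(115,62)]: print('stand',w('top1',*L(*p),z=.055).round(3))
print('bush',w('top1',*M(640,198),z=.12))
q=[w('top1',*M(*p),z=.01) for p in[(497,78),(708,95),(698,340),(486,325)]]; print(np.round(q,3)); 
a=q[0]-q[3]+q[1]-q[2]; print('yaw',np.degrees(np.arctan2(a[1],a[0])))
from cell import arm; print(arm.tcp_to_grasp)
s=readout.observe(); Rt=R.from_rotvec(s['ee_rot']).as_matrix()
t=w('top1',*L(80,95),z=.19); print('d tool units', Rt.T@(t-s['position'])/.04)
E
```

```text
rodtop [0.49038049 0.27634352 0.19      ] short [0.45665631 0.20339832 0.14      ]
stand [0.47  0.315 0.055]
stand [0.409 0.186 0.055]
stand [0.471 0.159 0.055]
stand [0.533 0.287 0.055]
bush [ 0.5552097  -0.23115682  0.12      ]
[[ 0.64  -0.189  0.01 ]
 [ 0.63  -0.289  0.01 ]
 [ 0.512 -0.277  0.01 ]
 [ 0.521 -0.178  0.01 ]]
yaw -5.531325674084317
-0.0188
d tool units [ 13.77156856 -18.50913075   0.9250429 ]
```

```bash
python3 -m creep '[[0,0,-1,-1,1],[0,0,-1,-1,1],[0,0,0,-1,1],[0,0,0,-1,1],[0,0,0,-1,1],[0,0,0,-1,1],[0,0,0,-1,1],[0,0,0,-1,1],[0,0,0,-1,1],[0,0,0,-1,1],[0,0,0,-1,1],[0,0,0,-1,1]]' && python3 -m creep '[[1,0,0,0,1],[1,0,0,0,1],[1,0,0,0,1],[1,0,0,0,1],[1,0,0,0,1],[1,0,0,0,1],[1,0,0,0,1],[1,0,0,0,1],[1,0,0,0,1],[1,0,0,0,1],[1,0,0,0,1],[1,0,0,0,1]]' && python3 -m creep '[[1,0,0,0,1],[1,-0.3,0,0,1],[1,-0.4,0,0,1],[1,-0.5,0,0,1],[1,-0.5,0,0,1],[1,-0.5,0,0,1],[1,0,0,0,1],[1,0,0,0,1],[0,0,0,0,1],[0,0,0,0,1]]'
```

```text
clock: 1.6
position: [0.188, -0.5958, 0.3062]
ee_rot: [-2.639, -1.702, -0.0]
force: [1.4, 0.1, -0.4]
width: 0.998
gripper_force: 0.0
clock: 3.1
position: [0.3872, -0.1579, 0.3066]
ee_rot: [-2.642, -1.7, 0.001]
force: [0.7, -0.6, 0.9]
width: 0.998
gripper_force: 0.0
clock: 4.35
position: [0.4392, 0.1679, 0.3062]
ee_rot: [-2.642, -1.7, 0.002]
force: [-0.5, -0.6, -0.0]
width: 1.001
gripper_force: 0.0
```

```bash
python3 -m creep '[[1,0,0,0,1],[1,0,0,0,1],[0.8,0,0,0,1],[0,0,0,0,1],[0,0,0,0,1]]'; python3 - <<'E'
from h import *
d=shot('wrist','w1'); s=readout.observe(); print(s['position'],d['position'],R.from_rotvec(d['rotation']).as_matrix().round(3))
E
```

```text
clock: 4.97
position: [0.4859, 0.2688, 0.3066]
ee_rot: [2.642, 1.698, -0.002]
force: [0.3, 0.3, -0.0]
width: 0.999
gripper_force: 0.0
[0.48596545 0.26866964 0.30671836] [0.51890157 0.34079722 0.46467431] [[ 0.91   0.396  0.122]
 [-0.415  0.869  0.268]
 [-0.    -0.295  0.956]]
```

View pics/w1.png

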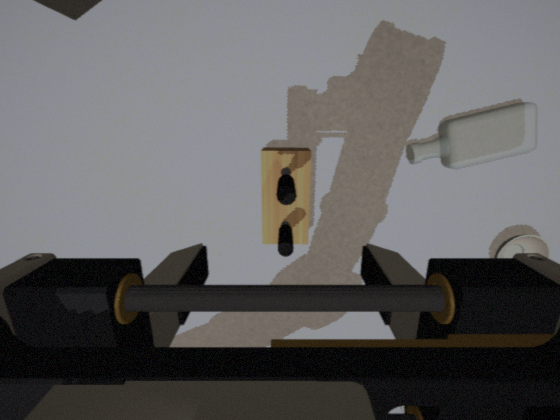

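The wrist view shows the stand at (286,195), the short grip at (287,190) and the long grip at (286,240). The long grip's cap centre is near (286,248), a little short of the finger line.

```bash
python3 - <<'E'
from h import *
s=readout.observe(); Rt=R.from_rotvec(s['ee_rot']).as_matrix()
for u,v,z in[(286,248,.19),(287,196,.14),(262,244,.055),(308,244,.055),(310,149,.055),(262,149,.055)]:
    p=w('w1',u,v,z=z); print(p.round(4),(Rt.T@(p-s['position'])/.04).round(2))
d=np.load('w1.npz');z=d['z_map']
print(z[225:258:3,286].round(3),[w('w1',286,v).round(3) for v in(240,246,250)])
E
```

```text
[0.4688 0.2261 0.19  ] [-1.14  0.05  2.92]
[0.4876 0.264  0.14  ] [-0.08  0.08  4.17]
[0.4136 0.1909 0.055 ] [-2.51 -0.84  6.3 ]
[0.4775 0.1618 0.055 ] [-2.51  0.91  6.3 ]
[0.536  0.2918 0.055 ] [1.05 0.89 6.29]
[0.4756 0.3193 0.055 ] [ 1.05 -0.77  6.29]
[0.408 0.396 0.385 0.375 0.367 0.356 0.35  0.353 0.354 0.356 0.354] [array([0.463, 0.213, 0.136]), array([0.461, 0.208, 0.14 ]), array([0.459, 0.203, 0.14 ])]
```

```bash
python3 - <<'E'
from h import *
s=readout.observe(); Rt=R.from_rotvec(s['ee_rot']).as_matrix()
P=np.array([np.r_[w('w1',u,v),u,v] for v in range(150,262) for u in range(265,310)])
for lo,hi in((.18,.2),(.132,.145)):
    m=P[(P[:,2]>lo)&(P[:,2]<hi)]; 
    if lo<.15: m=m[m[:,4]>215]
    c=(m.min(0)+m.max(0))/2
    print(len(m),m.mean(0).round(4),m[:,3:].min(0),m[:,3:].max(0),(Rt.T@(m.mean(0)[:3]-s['position'])/.04).round(3))
E
```

```text
348 [4.927000e-01 2.778000e-01 1.896000e-01 2.864195e+02 1.939885e+02] [277. 183.] [296. 204.] [0.282 0.056 2.927]
227 [4.592000e-01 2.056000e-01 1.396000e-01 2.854890e+02 2.477093e+02] [278. 239.] [293. 256.] [-1.706  0.044  4.179]
```

```bash
python3 -m creep '[[0.27,0.05,0,0,0.6],[0,0,0.8,0,0.6],[0,0,0.8,0,0.6],[0,0,0.8,0,0.6],[0,0,0.8,0,0.6],[0,0,0.7,0,0.6],[0,0,0.3,0,0.6],[0,0,0,0,0.6],[0,0,0,0,0.6]]'; python3 - <<'E'
from h import *
s=readout.observe(); print(s['position'],s['force'])
shot('wrist','w2')
E
```

```text
clock: 6.15
position: [0.4929, 0.28, 0.1399]
ee_rot: [2.642, 1.7, 0.003]
force: [0.8, -0.7, 1.4]
width: 0.601
gripper_force: 0.0
[0.49293446 0.27996461 0.13988237] [ 0.80167417 -0.71805134  1.37469445]
```

View pics/w2.png

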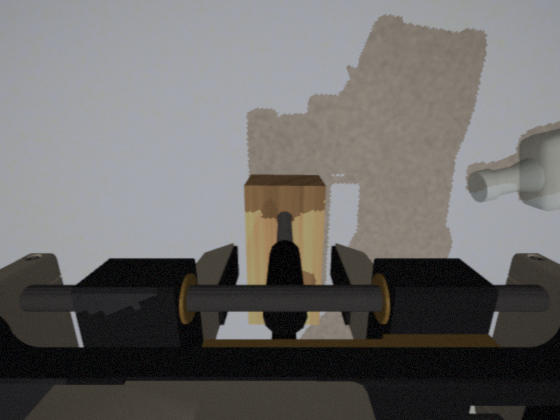

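The rod at column 285 sits midway between the fingers at columns 238 and 333. I'll close on it and make a small test lift.

```bash
python3 -m creep '[[0,0,0,0,0.0],[0,0,0,0,0.0],[0,0,0,0,0],[0,0,0,0,0],[0,0,0,0,0]]' 50; python3 -m creep '[[0,0,-0.2,0,0],[0,0,-0.4,0,0],[0,0,0,0,0]]'
```

```text
clock: 6.82
position: [0.4924, 0.2794, 0.1388]
ee_rot: [2.642, 1.7, 0.0]
force: [0.6, 0.3, 0.2]
width: 0.209
gripper_force: 50.0
clock: 7.2
position: [0.4928, 0.2799, 0.1645]
ee_rot: [2.642, 1.7, 0.003]
force: [-0.5, -0.7, -2.0]
width: 0.21
gripper_force: 50.0
```

```bash
python3 -m creep '[[0,0,-0.8,0,0],[0,0,-1,0,0],[0,0,-1,0,0],[0,0,-0.6,0,0],[-0.5,0.3,0,0,0],[-1,0.6,0,0,0],[-1,0.6,0,0,0],[-1,0.6,0,0,0]]' && python3 -m creep '[[-1,0.6,0,0,0],[-1,0.6,0,0,0],[-1,0.6,0,0,0],[-1,0.6,0,0,0],[-1,0.6,0,0,0],[-1,0.6,0,0,0],[-1,0.6,0,0,0],[-0.5,0.4,0,0,0],[0,0,0,0,0],[0,0,0,0,0],[0,0,0,0,0]]'; python3 - <<'E'
from h import *
s=readout.observe(); Rt=R.from_rotvec(s['ee_rot']).as_matrix();p=s['position']; print(p,Rt.round(3),(Rt.T@(np.array([.5552,-.2312,.12])-p)/.04).round(2))
shot('wrist','w3'); shot('scene','s3')
E
```

```text
clock: 8.2
position: [0.5105, 0.1158, 0.2987]
ee_rot: [2.642, 1.7, -0.0]
force: [0.3, -0.2, -1.3]
width: 0.21
gripper_force: 50.0
clock: 9.57
position: [0.5541, -0.2302, 0.299]
ee_rot: [-2.64, -1.703, -0.001]
force: [-0.1, 0.7, -2.3]
width: 0.21
gripper_force: 50.0
[ 0.55409961 -0.23019552  0.29902218] [[ 0.412  0.911  0.   ]
 [ 0.911 -0.412  0.   ]
 [ 0.     0.    -1.   ]] [-0.01  0.03  4.48]
```

View pics/w3.png

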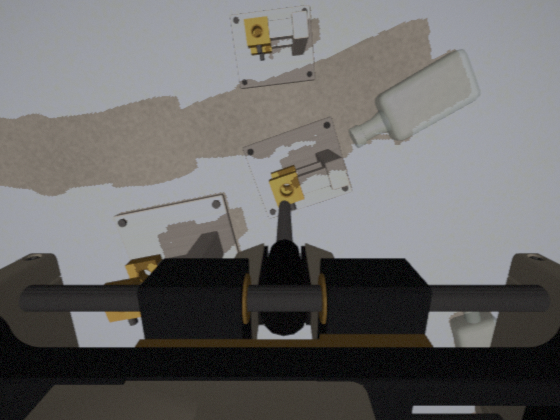

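The wrist view shows the rod foot near (285,205) and the middle mount's upper bushing hole near (287,188). The big mount is at the lower left and the small one at the top. I'll bring the foot down to about 1 cm above the mouth and take close crops from both cameras.

```bash
python3 -m creep '[[0,0.03,0.4,0,0],[0,0,0.35,0,0],[0,0,0,0,0],[0,0,0,0,0]]'; python3 - <<'E'
from h import *
print(readout.observe()['position'])
a=shot('wrist','w4')['pixels']; b=shot('scene','s4')['pixels']
c=np.zeros((480,800,3),np.uint8)
c[:]=cv2.hconcat([cv2.resize(a[160:240,255:322],(400,480),interpolation=cv2.INTER_CUBIC)]*2)
# scene crop 6x around middle mount bushing
c[:,400:]=cv2.resize(b[135:215,175:242],(400,480),interpolation=cv2.INTER_CUBIC)
cv2.imwrite('pics/crop4.png',cv2.convertScaleAbs(c,alpha=1.6))
E
```

```text
clock: 10.18
position: [0.555, -0.2326, 0.2687]
ee_rot: [-2.642, -1.7, 0.0]
force: [0.5, -0.3, -0.7]
width: 0.211
gripper_force: 50.0
[ 0.55496989 -0.23256176  0.26867738]
```

View pics/crop4.png

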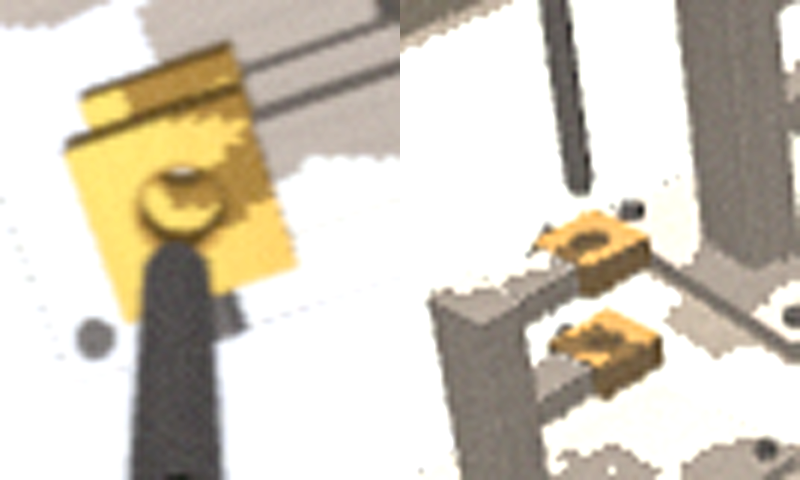

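The left half (wrist) has the hole centre at crop (181,204) and the foot disc centre at about (178,257). The right half (scene) has the foot centre at about (580,187) and the upper hole at (588,240).

```bash
python3 - <<'E'
from h import *
s=readout.observe(); Rt=R.from_rotvec(s['ee_rot']).as_matrix();p=s['position'];k=67/400
for f,o,h,ft in(('w4',(255,160),(181,204),(178,257)),('s4',(175,135),(188,240),(180,187))):
    g=lambda q:(o[0]+q[0]*k,o[1]+q[1]/6)
    H=w(f,*g(h),z=.12); F=w(f,*g(ft),z=p[2]-.1287)
    print(f,H.round(4),F.round(4),'hole-foot tool mm',(Rt.T@(H-F)*1000).round(1),'hole-tcp',(Rt.T@(H-p)*1000).round(1))
E
```

```text
w4 [ 0.5577 -0.23    0.12  ] [ 0.5554 -0.2337  0.1404] hole-foot tool mm [ 4.2  0.6 20.4] hole-tcp [  3.3   1.1 149.1]
s4 [ 0.5613 -0.227   0.12  ] [ 0.5557 -0.2331  0.1404] hole-foot tool mm [ 7.9  2.5 20.5] hole-tcp [  7.6   3.1 149.2]
```

```bash
python3 -m creep '[[0.1,0.02,0,0,0],[0,0,0.2,0,0],[0,0,0.2,0,0],[0,0,0,0,0],[0,0,0,0,0]]'; python3 - <<'E'
from h import *
print(readout.observe()['position'])
a=shot('wrist','w5')['pixels']; b=shot('scene','s5')['pixels']
c=np.zeros((480,800,3),np.uint8)
c[:,:400]=cv2.resize(a[160:240,255:322],(400,480),interpolation=cv2.INTER_CUBIC)
c[:,400:]=cv2.resize(b[150:200,185:227],(400,480),interpolation=cv2.INTER_CUBIC)
cv2.imwrite('pics/crop5.png',cv2.convertScaleAbs(c,alpha=1.4))
E
```

```text
clock: 10.9
position: [0.5573, -0.2293, 0.2527]
ee_rot: [-2.642, -1.7, 0.0]
force: [-1.0, 0.0, -1.7]
width: 0.212
gripper_force: 50.0
[ 0.55732457 -0.22933315  0.25268749]
```

View pics/crop5.png

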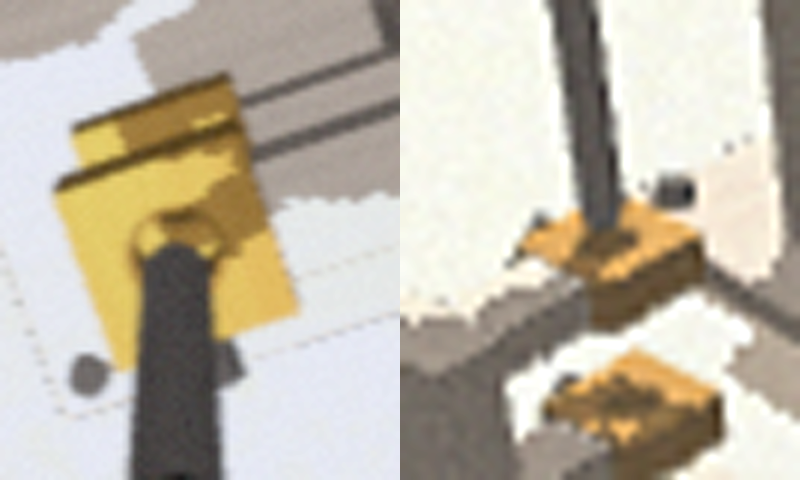

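The wrist half shows the foot at crop (177,264) and the hole at (179,249), so about 1 mm more along tool x is needed. The scene half agrees. I'll correct that and enter slowly.

```bash
python3 -m creep '[[0.03,0,0,0,0],[0,0,0.1,0,0],[0,0,0.1,0,0],[0,0,0,0,0]]'; python3 -m creep '[[0,0,0.1,0,0],[0,0,0.1,0,0],[0,0,0,0,0],[0,0,0,0,0]]'; python3 - <<'E'
from h import *
s=readout.observe();print(s['position'],s['force'],s['ft_torque'])
E
```

```text
clock: 11.5
position: [0.5575, -0.2282, 0.2442]
ee_rot: [-2.641, -1.699, 0.001]
force: [0.3, 0.3, -1.1]
width: 0.21
gripper_force: 50.0
clock: 12.0
position: [0.5579, -0.2282, 0.2368]
ee_rot: [2.642, 1.7, 0.0]
force: [-0.6, 0.3, -1.7]
width: 0.208
gripper_force: 50.0
[ 0.55786753 -0.22816569  0.23675917] [-0.57384889  0.30192037 -1.73455418] [ 0.01127268 -0.09756172  0.01681147]
```

```bash
python3 -m creep '[[0,0,0.2,0,0],[0,0,0.3,0,0],[0,0,0.3,0,0],[0,0,0,0,0],[0,0,0,0,0]]'; python3 - <<'E'
from h import *
s=readout.observe();print(s['position'],s['force'],s['ft_torque'])
a=shot('wrist','w6')['pixels']; b=shot('scene','s6')['pixels']
c=np.zeros((480,800,3),np.uint8)
c[:,:400]=cv2.resize(a[190:270,255:322],(400,480),interpolation=cv2.INTER_CUBIC)
c[:,400:]=cv2.resize(b[150:200,185:227],(400,480),interpolation=cv2.INTER_CUBIC)
cv2.imwrite('pics/crop6.png',cv2.convertScaleAbs(c,alpha=1.4))
E
```

```text
clock: 12.62
position: [0.5579, -0.2281, 0.2048]
ee_rot: [-2.642, -1.7, -0.0]
force: [-0.4, 1.0, -1.6]
width: 0.208
gripper_force: 50.0
[ 0.557945   -0.228093    0.20476799] [-0.44645876  1.03223187 -1.60483157] [-0.04065334 -0.06765331  0.01424241]
```

View pics/crop6.png

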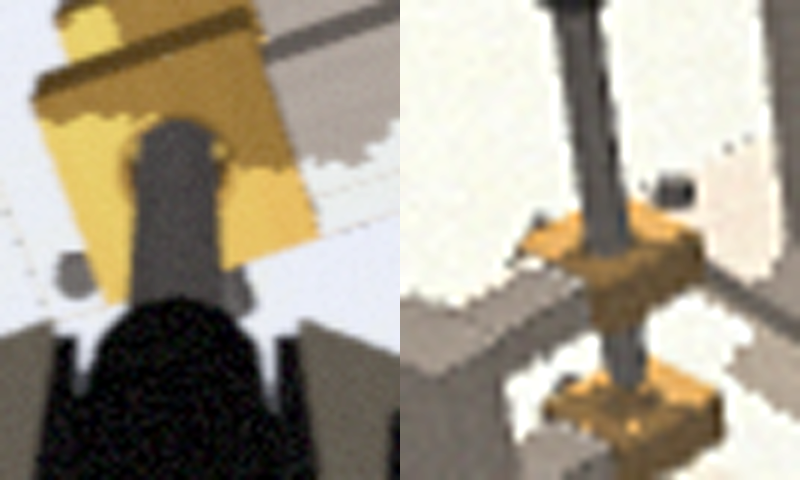

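The rod is through the upper bushing and its foot is just above the lower one. In the wrist half it sits toward the +x (upper) side of the hole. I'll probe the play by force to centre it.

```bash
for i in 1 2 3 4; do python3 -m creep '[[-0.02,0,0,0,0],[0,0,0,0,0]]' >/dev/null; python3 -c "
from h import *
s=readout.observe();Rt=R.from_rotvec(s['ee_rot']).as_matrix();print((Rt.T@s['position']*1000).round(1),(Rt.T@s['force']).round(1),(Rt.T@s['ft_torque']).round(2))"; done
```

```text
[  22.7  602.4 -204.7] [0.5 0.1 1.6] [-0.08 -0.01  0.01]
[  22.   602.3 -204.7] [-0.4  0.1  1.1] [-0.09  0.01 -0.03]
[  21.5  602.3 -204.7] [1.4 0.5 0.6] [-0.12  0.42  0.  ]
[  20.9  602.3 -204.7] [2.8 0.1 1.6] [-0.09  1.02 -0.02]
```

```bash
p(){ python3 -c "
from h import *
s=readout.observe();Rt=R.from_rotvec(s['ee_rot']).as_matrix();print((Rt.T@s['position']*1000).round(1),(Rt.T@s['force']).round(1),(Rt.T@s['ft_torque']).round(2))"; }
python3 -m creep '[[0.07,0,0,0,0],[0,0,0,0,0],[0,0,0,0,0]]' >/dev/null; p
for i in 1 2 3; do python3 -m creep '[[0,0.02,0,0,0],[0,0,0,0,0]]' >/dev/null; p; done
python3 -m creep '[[0,-0.06,0,0,0],[0,0,0,0,0]]' >/dev/null; p
for i in 1 2 3; do python3 -m creep '[[0,-0.02,0,0,0],[0,0,0,0,0]]' >/dev/null; p; done
```

```text
[  22.7  602.2 -204.8] [ 0.7 -0.2  0.5] [-0.1  -0.02  0.02]
[  23.   603.1 -204.7] [0.  1.1 2. ] [-0.1   0.08 -0.02]
[  23.1  603.8 -204.7] [0.5 0.1 1.6] [-0.08  0.02  0.03]
[  23.1  604.1 -205.1] [-0.7 -1.9  0.4] [ 0.53 -0.07  0.04]
[  23.1  602.4 -204.5] [-0.5  0.4  1.4] [-0.07 -0.   -0.03]
[  23.1  601.5 -204.7] [-0.1 -0.7  0.9] [-0.04 -0.01  0.01]
[  23.2  600.9 -204.5] [-0.3  0.7  1.6] [-0.27 -0.01 -0.  ]
[  23.2  600.6 -204.2] [0.3 3.3 3.5] [-1.1   0.02 -0.03]
```

Play is about ±1.5 mm and the rod is centred. Back to centre and down to depth.

```bash
python3 -m creep '[[0,0.06,0,0,0],[0,0,0,0,0],[0,0,0.15,0,0],[0,0,0.15,0,0],[0,0,0.1,0,0],[0,0,0,0,0]]'; python3 -m creep '[[0,0,0.15,0,0],[0,0,0.2,0,0],[0,0,0.2,0,0],[0,0,0.14,0,0],[0,0,0,0,0],[0,0,0,0,0]]';  python3 - <<'E'
from h import *
s=readout.observe();Rt=R.from_rotvec(s['ee_rot']).as_matrix();print((Rt.T@s['position']*1000).round(1),(Rt.T@s['force']).round(1),(Rt.T@s['ft_torque']).round(2))
a=shot('wrist','w7')['pixels']; b=shot('scene','s7')['pixels']
c=np.zeros((480,800,3),np.uint8)
c[:,:400]=cv2.resize(a[200:280,255:322],(400,480),interpolation=cv2.INTER_CUBIC)
c[:,400:]=cv2.resize(b[155:225,175:233],(400,480),interpolation=cv2.INTER_CUBIC)
cv2.imwrite('pics/crop7.png',cv2.convertScaleAbs(c,alpha=1.4))
E
```

```text
clock: 16.6
position: [0.5574, -0.2285, 0.1882]
ee_rot: [-2.641, -1.7, 0.001]
force: [-0.6, 1.4, -1.4]
width: 0.206
gripper_force: 50.0
clock: 17.35
position: [0.5579, -0.2285, 0.1613]
ee_rot: [2.642, 1.7, 0.0]
force: [0.6, 0.3, -1.8]
width: 0.208
gripper_force: 50.0
[  23.2  602.4 -161.1] [0.5 0.5 1.8] [-0.05  0.04 -0.04]
```

View pics/crop7.png

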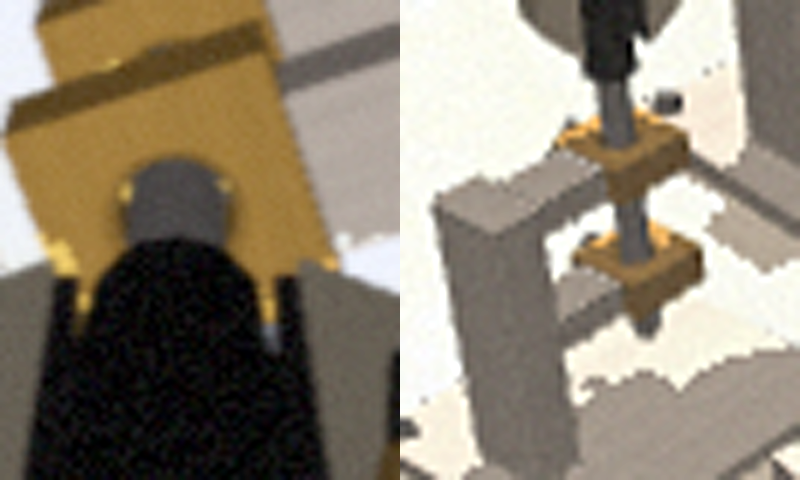

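The foot at crop (648,337) sticks out below the lower bushing, about midway to the base plate. The grip is held firmly, and there's no side force.

```bash
python3 -c "
from cell import sign_off
print(sign_off())"
```

```text
the job is handed in; nothing more can be done
None
```

I handed the job in at about 17 s of the 48 s: the gripper still holds the long rod upright through both bushings of the middle-sized mount, with its foot about 22 mm above the base plate, and I saw no sign of it wedging or resting on anything.

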